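Put an unmarked tongue key back in its place in the graded key rack

TASK

Lift the T-handled key out of the single teak block and find its place in the slotted steel rack by feel: offer its tongue to the narrowest slot first, then work along the rack, and leave the key standing fully home, shoulder down on the rack's top, in the first slot that takes its tongue. Keep a light hand (press it on the rack with less than 35 N), never let the shoulder drop into a slot that is too wide, and leave everything else on the counter where it is.

Things in the scene. Friction and masses are not known exactly. Their poses are not given: they have to be found in the camera images.
- rack: Graded key rack, a plain steel bar fixed to the counter: 50 mm along its x, 212 mm along its y, flat top at z = 36 mm; bolted 10 mm high feet stick out 22 mm at both ends. Five slots cross it along x, open above and at both sides, 26 mm deep, no chamfers: centres at y -84, -42, 0, +42, +84 mm, widths 6, 10, 14, 18, 22 mm in that order. Origin: centre of the underside; z up.
- slot_narrow (a point): Middle of the mouth of the rack's narrowest (6 mm) slot, level with the rack's top, at the rack's -y end; axes as the rack's. A key's own slot is 1 mm wider than its tongue and narrower than its shoulder. A slot too narrow stops the tongue's tip at the rack's top; one too wide swallows the shoulder too.
- slot_wide (a point): Middle of the mouth of the rack's widest (22 mm) slot, level with the rack's top, at the rack's +y end; axes as the rack's. In its own slot a key stands with its shoulder on the rack's top: bar middle 41 mm above that top. With the tongue's tip on the top it stands 57 mm above it, with the shoulder sunk in, 35 mm.
- park: Single-hole teak block, 64 x 64 x 36 mm high, fixed. The key to be put back is parked here: tongue and shoulder hang hidden in the round blind hole (32 mm across, 26 mm deep, in the middle of the block), its collar rests on the block's top. Origin: centre of the underside.
- pair: Two-hole teak block, 64 mm (its x) by 124 mm (its y), 36 mm high, fixed, holes at y -30 and +30 mm holding the two other keys, which stay there. Origin: centre of the underside.
- key1_grip (a point): One of three steel keys alike when parked. From the top: bar grip 44 mm long (its x), 14 thick (its y), 18 high; stem; collar 39 across, 5 high; shoulder 6 high; square tongue 16 long; both 22 wide along x. Tongue thickness (y) is unrecorded, 7 to 19 mm, no two alike; shoulder 3.5 mm thicker. About 180 g. Point: middle of the bar, 35 mm above the collar's underside, 57 above the tip; z up.
- key2_grip (a point): One of three steel keys alike when parked. From the top: bar grip 44 mm long (its x), 14 thick (its y), 18 high; stem; collar 39 across, 5 high; shoulder 6 high; square tongue 16 long; both 22 wide along x. Tongue thickness (y) is unrecorded, 7 to 19 mm, no two alike; shoulder 3.5 mm thicker. About 180 g. Point: middle of the bar, 35 mm above the collar's underside, 57 above the tip; z up.
- key3_grip (a point): One of three steel keys alike when parked. From the top: bar grip 44 mm long (its x), 14 thick (its y), 18 high; stem; collar 39 across, 5 high; shoulder 6 high; square tongue 16 long; both 22 wide along x. Tongue thickness (y) is unrecorded, 7 to 19 mm, no two alike; shoulder 3.5 mm thicker. About 180 g. Point: middle of the bar, 35 mm above the collar's underside, 57 above the tip; z up.
- regulator: Silver aluminium gas regulator, 100 mm across, 82 mm high, loose. Leave alone. Origin: centre of its underside.
- gauge: Black pressure gauge with a cracked bezel, lying on its back, 64 mm across, 30 mm high, loose. Leave alone. Origin: centre of its underside.
- oring1: Green rubber O-ring lying flat, 44 mm across, 6 mm high, loose. Leave alone. Origin: centre of its underside.
- oring2: The second green rubber O-ring, 44 mm across, 6 mm high, loose. Leave alone. Origin: centre of its underside.
- nozzle: Copper nozzle fitting standing on its hexagon, 27 mm across, 44 mm high, loose. Leave alone. Origin: centre of its underside.
- bung: Brass plug standing on its head, 28 mm across, 30 mm high, loose. Leave alone. Origin: centre of its underside.

How it is judged:
By the outcome, as a careful person would: the job done as asked, in the order asked, and still so for the second after the job is handed in, with the robot touching nothing.
It also fails if it takes over 54 s, if anything falls off the work surface, if the arm or the gripper's body presses on something with over 40 N, if the wrist force passes 120 N, or if a joint passes its speed limit or range.

ROBOT

A 6-joint arm with a two-finger parallel gripper is mounted at the origin on the work surface. World frame = base frame: x ahead of the robot, y to its left, z up, the work surface at z = 0. Lengths are in m, angles in rad, forces in N, time in s.
With the tool pointing down it reaches from about 0.3 to 1 m from the base axis. Payload 5.1 kg.
Tool frame: the origin (TCP) lies at the very end of the fingers, on their centre line; the grasp point (between the pads) lies 19 mm behind it; z points along the fingers, y is the line along which they close (so a half turn about z gives the same grasp; the last joint's range is limited). The gripper opens to 95 mm and grips with 3 to 60 N. Pads are 20 mm wide; open, the fingers measure 119 mm over their backs; the gripper's body (75 mm by 180 mm) begins 59 mm behind the grasp point.
Start: joints at [1.148, 0.124, 1.65, -0, 1.367, -0.083], TCP at [0.217, 0.613, 0.215] pointing down, gripper open.
Joint ranges: [-2.61, 2.61], [-1.02, 2.33], [0.03, 2.71], [-1.35, 4.49], [0.32, 2.68], [-2.91, 2.91]. Speed limits (rad/s): [2.57, 2.57, 3.14, 3.14, 3.14, 3.14].

INTERFACE

Orientations are given as a 3x3 rotation matrix whose columns are the frame's x, y, z axes.
In Python, from workcell import arm gives the robot as it stands.
- The arm moves only by the shell command python3 -m pendant 'ROWS'. ROWS is JSON, a list that holds one entry, the list of rows, each a list of 7 numbers: the shift along the world's x, y, z in mm, then the turn, a rotation vector about the world's x, y, z in rad, then the opening, from 0 (shut) to 1 (fully open). A call has 1 to 8 rows; each row is the pose to reach, as a shift and turn from the pose commanded when the call began; what a row does not reach only later rows make up. A row lasts 1/10 s, in which the tool goes at most 50 mm and 8.59 degrees, less where a joint would pass 70% of its speed; a pose out of reach is approached as far as the arm can. A call with a gripper value outside its range is refused whole. The fingers move at their own pace and stop on an object; the grip force is fixed at half the most. Time passes only in rows, so rows that repeat a pose let the fingers close. It gives the time, the measured TCP pose, the force and the opening at its end, in the units of the state.
- arm.observe(): the state, without advancing time (a new reading comes with each control period).
- arm.capture(name): name is "scene" or "top"; returns the picture (420x560x3 uint8, red, green, blue); there is no depth.
- arm.camera_info(name): a dict with "camera_matrix" (3x3 intrinsics, pixels), "D" ([k1, k2, p1, p2, k3] as OpenCV has them; the pictures are not rectified), "rvec" (rotation vector, rad) and "tvec" (3), from world to camera coordinates, as OpenCV has them. Camera axes: x right, y down, z forward; pixel columns grow to the right and rows downward; lengths in m; the calibration is good to about 2 mm. A picture is of the moment at which its call begins. camera_info takes no time and is no camera call.
- arm.finish_job(): hands the job in, once; it reports no verdict.
The state is a dict: "t": time; "joint_pos": joint angles; "qvel": joint speeds; "tau": joint torques, N m; "eef_pos": TCP position; "orientation": TCP orientation; "contact_force": force on the tool from outside, world axes, zero at the start; "ft_torque": the same for the moment, N m; "finger_gap": finger opening in m.
Only numpy, scipy, OpenCV 4.12 (cv2) and the standard library are available. Lean on these libraries where they do the work, as an engineer would, in place of code of your own. Each camera call takes 0.05 s, during which the arm holds its last target. There are 200 camera calls.

## Working session

There is one attempt and no reset: what is moved stays moved. The work goes in short steps, Python scripts to look and compute and a shell command to move; the robot and the scene stay as the last step left them, time stands still between calls to the robot, and variables do not carry over. Pictures are saved under pics/ and viewed, on a budget of 10 in all, crops included, one or two more only if the job needs it, and the job is handed in when it is done.

```bash
mkdir -p pics; ls; python3 - <<'E'
from workcell import arm
import cv2
for n in("scene","top"):
    cv2.imwrite(f"pics/{n}0.png",cv2.cvtColor(arm.capture(n),cv2.COLOR_RGB2BGR))
    print(n,arm.camera_info(n))
print(arm.observe())
E
```

```text
pics
scene {'camera_matrix': array([[409.21939088,   0.        , 278.78282859],
       [  0.        , 409.21939088, 208.76175095],
       [  0.        ,   0.        ,   1.        ]]), 'D': array([-0.03792619,  0.        ,  0.        ,  0.        ,  0.        ]), 'rvec': array([ 2.12109559,  0.59632869, -0.3417149 ]), 'tvec': array([-0.53201969, -0.06722318,  0.97793994])}
top {'camera_matrix': array([[462.54147738,   0.        , 280.65989223],
       [  0.        , 462.54147738, 210.23924493],
       [  0.        ,   0.        ,   1.        ]]), 'D': array([-0.06642058,  0.        ,  0.        ,  0.        ,  0.        ]), 'rvec': array([ 2.17640115, -2.1528565 ,  0.10191182]), 'tvec': array([0.09913836, 0.56118273, 1.14177093])}
{'t': 0.1, 'joint_pos': array([ 1.14839979e+00,  1.24452912e-01,  1.65151519e+00,  2.67511051e-06,
        1.36749167e+00, -8.26122174e-02]), 'qvel': array([ 0.00034268, -0.00108202, -0.00275721,  0.00010678,  0.00086934,
       -0.00072336]), 'tau': array([ 2.94720921e-04, -4.18879044e+01, -3.61098468e+01,  7.77357817e-02,
        4.61540802e-02, -5.14287672e-05]), 'eef_pos': array([0.21643413, 0.61230349, 0.21351468]), 'orientation': array([[-9.42826328e-01,  3.33283551e-01, -7.67811195e-04],
       [ 3.33284399e-01,  9.42824805e-01, -1.70194356e-03],
       [ 1.56681647e-04, -1.86053669e-03, -9.99998257e-01]]), 'contact_force': array([0.4535497 , 0.42665824, 0.67672217]), 'ft_torque': array([ 0.02649635,  0.00728226, -0.03838919]), 'finger_gap': 0.09542486043880519}
```

View pics/scene0.png

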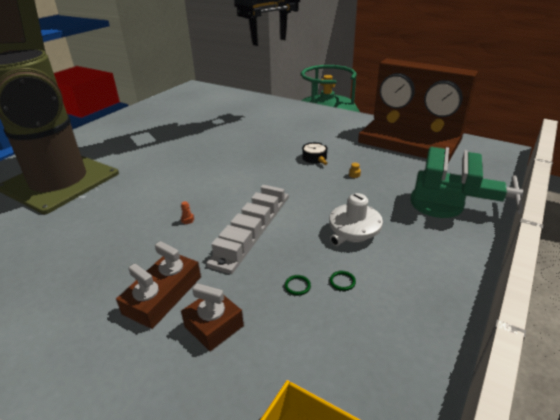

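View pics/top0.png

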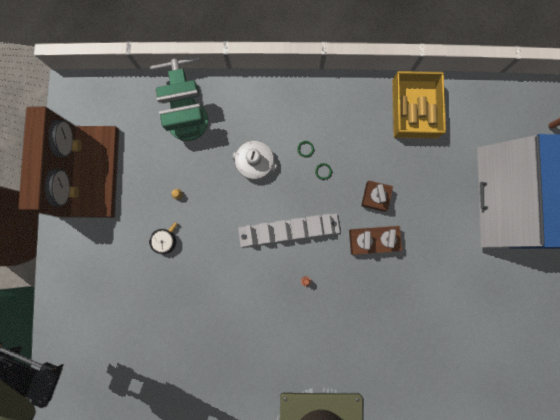

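The scene view shows the single block at about (212,316), the pair block at (160,285) and the rack running from (275,190) to (220,262). The top view shows the single block at (377,195), the pair at (375,241) and the rack at (290,230). I'll zoom in on both.

```bash
cat > h.py <<'E'
import numpy as np, cv2
from workcell import arm
def cam(n):
    c=arm.camera_info(n); return c["camera_matrix"],c["D"],c["rvec"],c["tvec"]
def proj(n,P):
    K,D,r,t=cam(n); return cv2.projectPoints(np.array(P,float).reshape(-1,1,3),r,t,K,D)[0].reshape(-1,2)
def ray(n,uv,z):
    K,D,r,t=cam(n); R=cv2.Rodrigues(r)[0]
    p=cv2.undistortPoints(np.array(uv,float).reshape(-1,1,2),K,D).reshape(-1,2)
    d=np.c_[p,np.ones(len(p))]@R; c=-R.T@t
    return c+d*((z-c[2])/d[:,2])[:,None]
def crop(img,x,y,w,h,s,f):
    cv2.imwrite(f,cv2.cvtColor(cv2.resize(img[y:y+h,x:x+w],None,fx=s,fy=s,interpolation=cv2.INTER_CUBIC),cv2.COLOR_RGB2BGR))
E
python3 - <<'E'
from h import *
t=cv2.imread("pics/top0.png")[...,::-1]; s=cv2.imread("pics/scene0.png")[...,::-1]
crop(t,230,170,180,100,4,"pics/tc.png"); crop(s,110,180,190,150,4,"pics/sc.png")
print(proj("top",[[0,0,0],[.5,0,0],[.5,.1,0]]))
E
```

```text
[[320.15718731 433.81769201]
 [321.25748523 234.97525162]
 [282.51575324 234.56600296]]
```

View pics/tc.png

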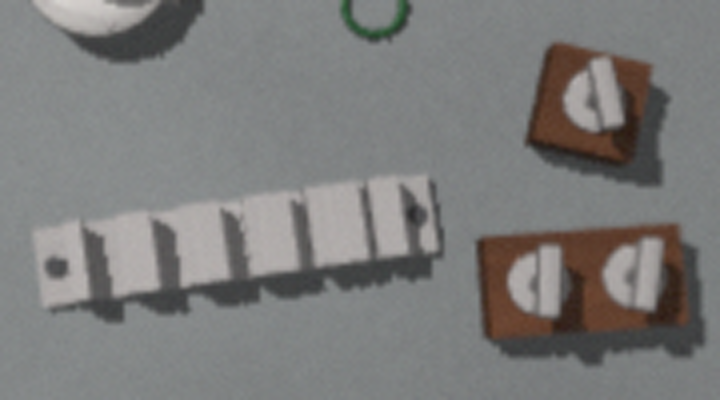

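View pics/sc.png

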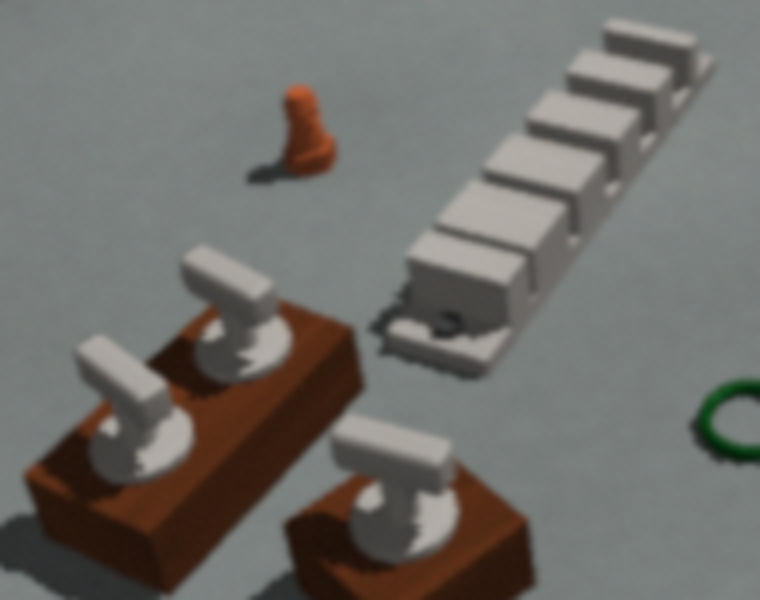

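The top crop shows the rack's feet outline corners at crop (35,232), (43,308), (440,253), (432,177), and the lone key's bar centred at (610,93). The scene crop shows the same parts, with the narrow slot at the near end, close to the blocks.

```bash
python3 - <<'E'
from h import *
def fit(L,W):
    L,W=np.array(L,float),np.array(W)[:,:2]; a=L-L.mean(0);b=W-W.mean(0)
    th=np.arctan2((a[:,0]*b[:,1]-a[:,1]*b[:,0]).sum(),(a*b).sum()); c,s=np.cos(th),np.sin(th)
    R=np.array([[c,-s],[s,c]]); t=W.mean(0)-R@L.mean(0); return t*1e3,np.degrees(th),((L@R.T+t-W)*1e3).round(1)
S=lambda p:np.array(p)/4+[110,180]-.375; T=lambda p:np.array(p)/4+[230,170]-.375
# scene rack top
L=np.array([[25,-87],[-25,-87],[25,-106],[-25,-106],[25,106],[-25,106],[25,95],[-25,95]])/1e3
P=S([[526,258],[415,233],[520,285],[408,258],[697,38],[608,20],[693,57],[603,38]])
print("rack scene",*fit(L,ray("scene",P,.036)))
Lf=np.array([[25,128],[-25,128],[-25,-128],[25,-128]])/1e3
print("rack top feet",*fit(Lf,ray("top",T([[35,232],[43,308],[440,253],[432,177]]),.01)))
print("bar scene",1e3*ray("scene",S([[345,415],[452,443],[445,465],[333,435]]),.08).round(4), 1e3*ray("scene",S([[345,415],[452,443],[445,465],[333,435]]),.08).mean(0))
b=1e3*ray("top",T([[597,58],[612,55],[623,125],[607,130]]),.08);print("bar top",b.round(1),b.mean(0))
print("park top", *fit(np.array([[32,32],[-32,32],[-32,-32],[32,-32]])/1e3,ray("top",T([[556,43],[530,140],[627,162],[652,66]]),.036)))
b=np.array([[1,2],[0,3]])
for n,f,q in(("scene",S,[[345,415],[452,443],[445,465],[333,435]]),("top",T,[[597,58],[612,55],[623,125],[607,130]])):
    w=ray(n,f(q),.08)[:,:2]
    for i,j in(((1,0),(2,3)) if n=="scene" else ((0,3),(1,2))): d=w[i]-w[j]; print(n,np.degrees(np.arctan2(d[1],d[0])),np.hypot(*d))
# park neighbours
print("regul",ray("top",[[255,160]],.04),"pair",ray("top",T([[585,280]]),.036))
E
```

```text
rack scene [514.64551182  81.76378047] 8.631051196993038 [[ 1.7 -2.2]
 [ 5.4  1.6]
 [-3.9 -5.3]
 [-0.2 -2.2]
 [ 1.8 -1.2]
 [ 2.8 -0.3]
 [-4.3  4.5]
 [-3.3  5.1]]
rack top feet [510.76127157  83.34429166] 8.438317705325725 [[ 0.7  0.2]
 [-0.2 -1.1]
 [-0.5 -0.7]
 [ 0.1  1.6]]
bar scene [[ 580.9 -141.1   80. ]
 [ 621.8 -132.1   80. ]
 [ 626.2 -141.4   80. ]
 [ 583.7 -150.6   80. ]] [ 603.14167717 -141.28134058   80.        ]
bar top [[ 621.4 -134.1   80. ]
 [ 623.3 -143.3   80. ]
 [ 580.4 -149.5   80. ]
 [ 577.2 -139.7   80. ]] [ 600.58298464 -141.6180314    80.        ]
park top [ 599.9741053 -139.1580918] -13.963239775534705 [[ 0.9  1.3]
 [ 0.9 -0.3]
 [-1.3 -1.1]
 [-0.5  0.1]]
scene 12.35468748021761 0.041944955057216564
scene 12.274077452097567 0.04341456966770126
top 7.212308406040778 0.04451646452432979
top 8.184489416791072 0.043398930121348406
regul [[0.686573   0.17176938 0.04      ]] pair [[ 0.487897   -0.13409275  0.036     ]]
```

```bash
R='[384,-755,0,0,0,0.515,0.6]'; python3 -m pendant '[[[48,-94,0,0,0,0.1,0.6],[96,-189,0,0,0,0.2,0.6],[144,-283,0,0,0,0.3,0.6],[192,-378,0,0,0,0.4,0.6],[240,-472,0,0,0,0.5,0.6],[288,-566,0,0,0,0.515,0.6],[336,-661,0,0,0,0.515,0.6],[370,-727,0,0,0,0.515,0.6]]]' | tail -5; python3 -m pendant '[[[14,-28,-40,0,0,0,0.5],[14,-28,-80,0,0,0,0.5],[14,-28,-80,0,0,0,0.5],[14,-28,-80,0,0,0,0.5],[14,-28,-80,0,0,0,0.5]]]'
python3 - <<'E'
from h import *
print(arm.observe()); crop(arm.capture("top"),320,150,120,90,6,"pics/g1.png")
E
```

```text
t: 0.9
eef_pos: [0.3982, 0.2543, 0.2143]
orientation: [[-0.985, -0.175, 0.0], [-0.175, 0.985, -0.0], [-0.0, -0.0, -1.0]]
contact_force: [0.5, 0.5, -0.1]
finger_gap: 0.0568
t: 1.4
eef_pos: [0.413, 0.2294, 0.1369]
orientation: [[-0.984, -0.175, 0.003], [-0.175, 0.984, 0.001], [-0.003, 0.001, -1.0]]
contact_force: [0.4, 0.4, -0.0]
finger_gap: 0.0479
{'t': 1.4, 'joint_pos': array([ 3.93202751e-01, -2.21113144e-01,  2.11607336e+00,  6.76098761e-05,
        1.24339870e+00, -1.35400919e+00]), 'qvel': array([ 4.05479187e-03, -9.44646303e-03, -1.25805591e-02, -1.74646876e-03,
       -5.11184073e-03,  6.00126615e-05]), 'tau': array([-2.87314402e-01, -2.33747613e+01, -3.32892716e+01, -2.67589377e-02,
        1.18914256e-01,  5.71649671e-04]), 'eef_pos': array([0.41302476, 0.22937281, 0.1369473 ]), 'orientation': array([[-9.84478223e-01, -1.75481775e-01,  2.96242600e-03],
       [-1.75478611e-01,  9.84482388e-01,  1.29813318e-03],
       [-3.14425493e-03,  7.58141444e-04, -9.99994769e-01]]), 'contact_force': array([ 0.43822507,  0.44467213, -0.00564022]), 'ft_torque': array([0.03615259, 0.04066468, 0.02388848]), 'finger_gap': 0.04792771983440809}
```

View pics/g1.png

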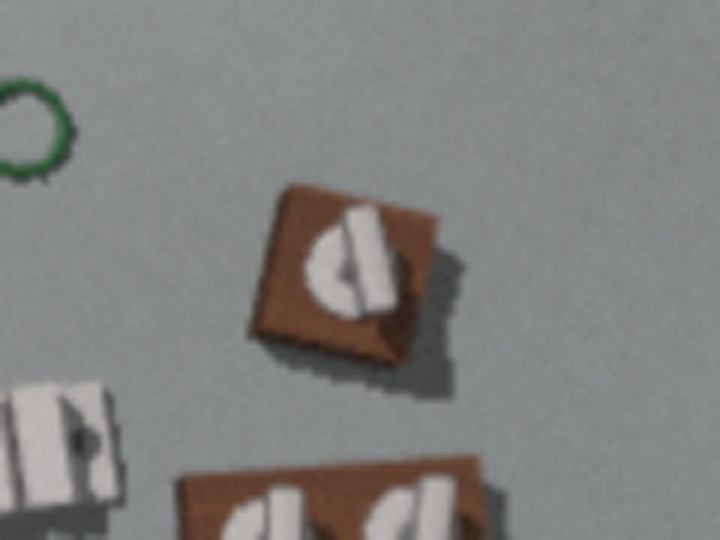

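View of the parked key: bar corners at crop (343,208), (375,203), (397,308), (362,314), unchanged. The tool is still short because the joint speeds were limited. Continuing.

```bash
python3 -m pendant '[[[188,-371,0,0,0,0,0.5],[188,-371,0,0,0,0,0.5],[188,-371,0,0,0,0,0.5],[188,-371,0,0,0,0,0.5],[188,-371,0,0,0,0,0.5],[188,-371,0,0,0,0,0.5],[188,-371,0,0,0,0,0.5],[188,-371,0,0,0,0,0.5]]]'; python3 -m pendant '[[[0,0,0,0,0,0,0.5],[0,0,0,0,0,0,0.5],[0,0,0,0,0,0,0.5]]]'
python3 - <<'E'
from h import *
print(arm.observe()["eef_pos"]); crop(arm.capture("scene"),140,230,150,110,5,"pics/g2.png")
E
```

```text
t: 2.25
eef_pos: [0.5952, -0.1301, 0.1373]
orientation: [[-0.984, -0.175, 0.004], [-0.175, 0.984, -0.001], [-0.004, -0.002, -1.0]]
contact_force: [0.3, 1.2, 0.5]
finger_gap: 0.0476
t: 2.55
eef_pos: [0.5932, -0.1275, 0.1357]
orientation: [[-0.984, -0.176, 0.001], [-0.176, 0.984, -0.0], [-0.001, -0.0, -1.0]]
contact_force: [-0.3, -0.3, 0.2]
finger_gap: 0.0476
[ 0.59320527 -0.12748433  0.13571965]
```

View pics/g2.png

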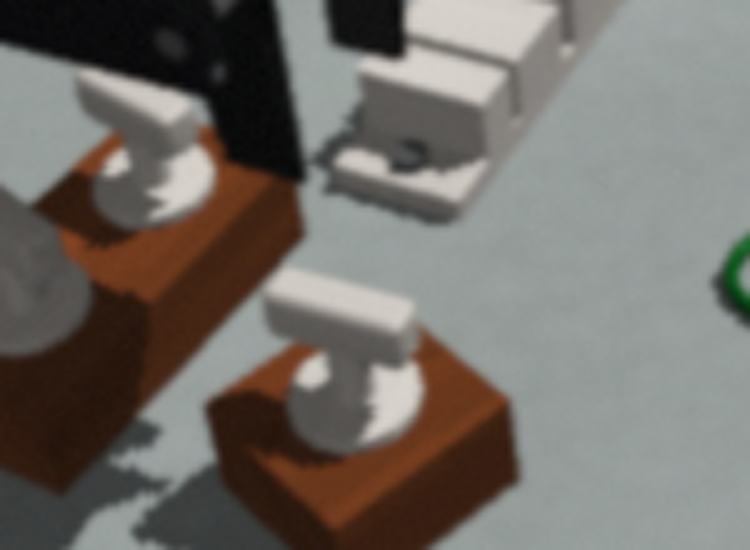

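The parked key's bar is clear of the fingers, with its top at crop (265-415, 270-320). I'll centre over it, go down and grip.

```bash
python3 -m pendant '[[[8,-14,0,0,0,0,0.5],[8,-14,-30,0,0,0,0.5],[8,-14,-60,0,0,0,0.5],[8,-14,-83,0,0,0,0.5],[8,-14,-83,0,0,0,0.5],[8,-14,-83,0,0,0,0.5]]]'; python3 -m pendant '[[[0,0,0,0,0,0,0],[0,0,0,0,0,0,0],[0,0,0,0,0,0,0],[0,0,0,0,0,0,0],[0,0,0,0,0,0,0],[0,0,0,0,0,0,0]]]'
```

```text
t: 3.2
eef_pos: [0.601, -0.1424, 0.052]
orientation: [[-0.985, -0.175, -0.0], [-0.175, 0.985, -0.0], [0.0, -0.0, -1.0]]
contact_force: [0.0, 0.0, 0.3]
finger_gap: 0.0476
t: 3.8
eef_pos: [0.601, -0.1424, 0.0522]
orientation: [[-0.985, -0.174, 0.001], [-0.174, 0.985, 0.0], [-0.001, 0.0, -1.0]]
contact_force: [0.5, 1.3, 2.8]
finger_gap: 0.0137
```

```bash
python3 -m pendant '[[[0,0,15,0,0,0,0],[0,0,40,0,0,0,0],[0,0,62,0,0,0,0],[-13,24,62,0,0,0,0],[-38,71,62,0,0,-0.026,0],[-64,118,62,0,0,-0.026,0],[-77,142,62,0,0,-0.026,0],[-77,142,62,0,0,-0.026,0]]]'; python3 -m pendant '[[[0,0,0,0,0,0,0],[0,0,0,0,0,0,0],[0,0,0,0,0,0,0],[0,0,0,0,0,0,0],[0,0,0,0,0,0,0]]]'
python3 - <<'E'
from h import *
s=arm.capture("scene");t=arm.capture("top")
cv2.imwrite("pics/s3.png",s[...,::-1]);cv2.imwrite("pics/t3.png",t[...,::-1])
S=cv2.resize(s[170:280,185:300],None,fx=5,fy=5,interpolation=cv2.INTER_CUBIC)
cv2.imwrite("pics/v3.png",S[...,::-1]); print(arm.observe()["eef_pos"],arm.observe()["contact_force"])
E
```

```text
t: 4.6
eef_pos: [0.5215, 0.0023, 0.1136]
orientation: [[-0.988, -0.152, -0.001], [-0.152, 0.988, 0.001], [0.001, 0.001, -1.0]]
contact_force: [-0.2, -0.8, -1.0]
finger_gap: 0.0137
t: 5.1
eef_pos: [0.5241, -0.0011, 0.1136]
orientation: [[-0.989, -0.148, -0.0], [-0.148, 0.989, -0.0], [0.0, 0.0, -1.0]]
contact_force: [0.5, 0.5, -1.5]
finger_gap: 0.0135
[ 0.52391318 -0.00091432  0.1135389 ] [ 0.43776355 -0.55304355 -1.54503986]
```

View pics/v3.png

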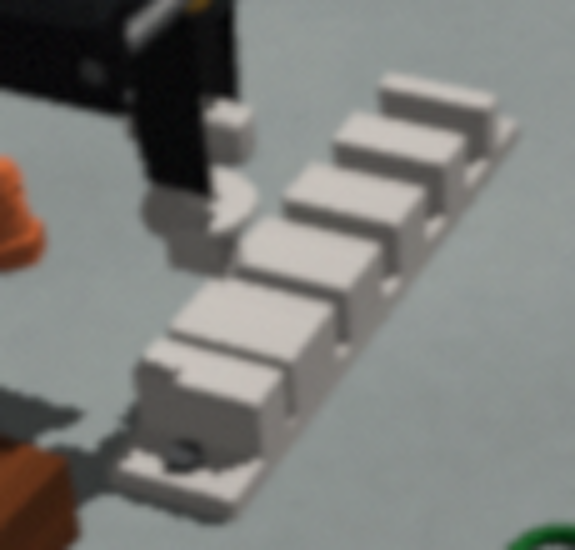

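The key hangs above the rack's narrow end at about crop (200,245). All six top faces of the rack are visible, so I'll fit it from their corners.

```bash
python3 - <<'E'
from h import *
def fit(L,W):
    L,W=np.array(L,float),np.array(W)[:,:2]; a=L-L.mean(0);b=W-W.mean(0)
    th=np.arctan2((a[:,0]*b[:,1]-a[:,1]*b[:,0]).sum(),(a*b).sum()); c,s=np.cos(th),np.sin(th)
    R=np.array([[c,-s],[s,c]]); t=W.mean(0)-R@L.mean(0); return t*1e3,np.degrees(th),(((L@R.T+t-W)@R)*1e3).round(1)
P=[[137,380],[150,345],[285,372],[262,405],[172,330],[205,282],[333,315],[292,360],[240,258],[262,220],[382,250],[347,290],[284,205],[313,165],[426,195],[398,228],[335,150],[357,115],[468,145],[443,165],[380,92],[390,73],[497,98],[492,110]]
ys=[(-106,-87),(-81,-47),(-37,-7),(7,33),(51,73),(95,106)]
L=[(x,y) for a,b in ys for x,y in((-25,a),(-25,b),(25,b),(25,a))]
L=np.array(L)/1e3
W=ray("scene",np.array(P)/5+[185,170]-.4,.036)
t,th,r=fit(L,W);print(t,th);print(r.reshape(6,8))
# gap at slots, from top image: key bar centre in top as hidden; print gripper proj
t3=cv2.imread("pics/t3.png")
c=np.array([512,83])/1e3
# intensity profile along rack in top0 at local x=+10..20
g=cv2.cvtColor(cv2.imread("pics/top0.png"),cv2.COLOR_BGR2GRAY)
a=np.radians(8.5);R=np.array([[np.cos(a),-np.sin(a)],[np.sin(a),np.cos(a)]])
yy=np.arange(-112,113,1.)
acc=0
for x in np.arange(0,21,2):
    q=np.c_[np.c_[np.full(len(yy),x),yy]/1e3@R.T+c,np.full(len(yy),.036)]
    p=proj("top",q).astype(np.float32); acc=acc+cv2.remap(g,p[None,:,0],p[None,:,1],cv2.INTER_LINEAR)[0].astype(float)
acc/=11
for i in range(0,len(yy),15): print(int(yy[i]),acc[i:i+15].astype(int))
E
```

```text
[514.51171859  82.53867287] 8.728339467101707
[[-3.1  1.8  2.6  2.4  0.9 -2.3  0.1 -2.7]
 [-0.4 -1.9  2.5  2.8 -0.4  2.9  1.6 -3. ]
 [-2.4 -5.1  1.4  0.2  0.   0.7  1.4 -2.3]
 [-1.8  2.2  0.3 -0.7 -0.5  1.8  0.4 -0.3]
 [-3.1  4.4  0.  -0.3 -1.8  3.5  1.8 -1.7]
 [-1.2  2.1  1.4 -2.3  1.  -0.4 -0.6 -2.1]]
-112 [107 100  95  92  91  95 102 116 133 150 161 167 169 170 170]
-97 [170 170 170 170 170 170 170 170 169 166 160 150 133 113  98]
-82 [ 96 103 115 132 149 160 166 169 169 169 170 170 170 170 170]
-67 [170 171 171 170 170 170 171 172 172 172 171 171 170 169 169]
-52 [169 170 170 169 166 160 150 135 120 109 104 103 104 104 105]
-37 [110 122 136 150 162 168 170 170 171 171 171 171 172 172 172]
-22 [171 171 171 172 173 173 173 173 172 170 170 170 170 170 169]
-7 [167 162 156 151 146 138 130 121 116 110 106 103 104 106 110]
8 [119 134 151 163 168 171 172 172 172 173 173 173 172 172 173]
23 [173 174 174 174 174 173 173 172 172 172 172 172 172 171 168]
38 [163 153 140 129 122 116 111 108 106 104 101  99 102 108 118]
53 [133 149 162 170 173 174 175 175 175 175 175 175 175 175 175]
68 [175 175 175 175 175 175 174 173 171 170 170 170 169 167 163]
83 [156 145 130 119 114 109 105 102 100  98  96  96 101 112 129]
98 [148 164 172 176 176 176 176 175 174 172 167 162 158 156 154]
```

Along the rack, the top view's slot edges sit consistently +2.1 mm from my assumed centre, and the scene view disagrees with that by about 2 mm. I'll settle it by feel. Going to the narrow slot mouth first.

```bash
python3 -m pendant '[[[0,2,-10,0,0,0,0],[0,2,-25,0,0,0,0],[0,2,-37,0,0,0,0],[0,2,-37,0,0,0,0],[0,2,-37,0,0,0,0]]]';  python3 -m pendant '[[[0,0,-1,0,0,0,0],[0,0,-1,0,0,0,0]]]'; python3 -m pendant '[[[0,0,-1,0,0,0,0],[0,0,-1,0,0,0,0]]]'; python3 -m pendant '[[[0,0,-0.5,0,0,0,0],[0,0,-0.5,0,0,0,0]]]'
```

```text
t: 5.7
eef_pos: [0.5231, 0.0016, 0.0755]
orientation: [[-0.989, -0.149, -0.002], [-0.149, 0.989, 0.0], [0.002, 0.001, -1.0]]
contact_force: [0.7, 0.0, -1.7]
finger_gap: 0.0138
t: 5.9
eef_pos: [0.5237, 0.0015, 0.0755]
orientation: [[-0.989, -0.149, -0.0], [-0.149, 0.989, -0.0], [0.0, 0.0, -1.0]]
contact_force: [0.0, 0.4, -2.5]
finger_gap: 0.014
t: 6.1
eef_pos: [0.5238, 0.0015, 0.0746]
orientation: [[-0.989, -0.149, -0.0], [-0.149, 0.989, 0.0], [0.0, 0.0, -1.0]]
contact_force: [0.3, -0.7, -1.7]
finger_gap: 0.0141
t: 6.3
eef_pos: [0.5238, 0.0015, 0.0742]
orientation: [[-0.989, -0.149, 0.0], [-0.149, 0.989, -0.0], [-0.0, -0.0, -1.0]]
contact_force: [-0.5, 0.2, -1.3]
finger_gap: 0.0136
```

```bash
for i in 1; do python3 -m pendant '[[[0,0,-0.5,0,0,0,0],[0,0,-0.5,0,0,0,0]]]'; python3 -m pendant '[[[0,0,-0.5,0,0,0,0],[0,0,-0.5,0,0,0,0]]]'; done
```

```text
t: 6.5
eef_pos: [0.5238, 0.0015, 0.0736]
orientation: [[-0.989, -0.149, 0.0], [-0.149, 0.989, -0.0], [-0.0, -0.0, -1.0]]
contact_force: [0.5, 0.5, -0.6]
finger_gap: 0.0137
t: 6.7
eef_pos: [0.5239, 0.0015, 0.0736]
orientation: [[-0.989, -0.149, 0.0], [-0.149, 0.989, -0.0], [-0.0, -0.0, -1.0]]
contact_force: [-1.6, -0.3, 0.8]
finger_gap: 0.0135
```

```bash
python3 -m pendant '[[[0,0,-0.5,0,0,0,0],[0,0,-0.5,0,0,0,0]]]'; python3 -m pendant '[[[0,0,-0.5,0,0,0,0],[0,0,-0.5,0,0,0,0]]]'
```

```text
t: 6.9
eef_pos: [0.524, 0.0015, 0.0735]
orientation: [[-0.989, -0.149, 0.0], [-0.149, 0.989, -0.0], [-0.0, -0.0, -1.0]]
contact_force: [-3.2, 0.7, 4.8]
finger_gap: 0.0139
t: 7.1
eef_pos: [0.5241, 0.0015, 0.0736]
orientation: [[-0.989, -0.149, 0.0], [-0.149, 0.989, -0.0], [-0.0, -0.0, -1.0]]
contact_force: [-3.2, 0.3, 7.7]
finger_gap: 0.0138
```

The tongue's tip stopped on the rack's top at TCP z 73.6 mm and about 9 N, so the narrowest slot refuses it. Stiffness is about 8 N/mm. Next is the 10 mm slot: lift, set down just short of it, then slide across lightly.

```bash
python3 -m pendant '[[[0,0,8,0,0,0,0],[-3,20,8,0,0,0,0],[-6.2,40,8,0,0,0,0],[-6.2,40,8,0,0,0,0],[-6.2,40,3,0,0,0,0],[-6.2,40,1.5,0,0,0,0],[-6.2,40,0.6,0,0,0,0],[-6.2,40,0.4,0,0,0,0]]]'; python3 -m pendant '[[[0,0,0,0,0,0,0],[0,0,0,0,0,0,0]]]';python3 -m pendant '[[[-0.06,0.4,0,0,0,0,0],[-0.12,0.8,0,0,0,0,0]]]';
```

```text
t: 7.9
eef_pos: [0.5178, 0.041, 0.0735]
orientation: [[-0.989, -0.148, -0.001], [-0.148, 0.989, 0.0], [0.001, 0.0, -1.0]]
contact_force: [-2.8, 1.6, 6.4]
finger_gap: 0.0138
t: 8.1
eef_pos: [0.5178, 0.0411, 0.0735]
orientation: [[-0.989, -0.148, -0.001], [-0.148, 0.989, 0.0], [0.001, 0.0, -1.0]]
contact_force: [-3.6, 0.8, 5.5]
finger_gap: 0.0136
t: 8.3
eef_pos: [0.5177, 0.0413, 0.0735]
orientation: [[-0.989, -0.148, -0.0], [-0.148, 0.989, -0.001], [0.0, -0.001, -1.0]]
contact_force: [-3.0, -1.2, 5.4]
finger_gap: 0.0139
```

```bash
python3 -m pendant '[[[-0.06,0.4,0,0,0,0,0],[-0.12,0.8,0,0,0,0,0]]]'; python3 -m pendant '[[[-0.06,0.4,0,0,0,0,0],[-0.12,0.8,0,0,0,0,0]]]';python3 -m pendant '[[[-0.06,0.4,0,0,0,0,0],[-0.12,0.8,0,0,0,0,0]]]'; python3 -m pendant '[[[-0.06,0.4,0,0,0,0,0],[-0.12,0.8,0,0,0,0,0]]]';python3 -m pendant '[[[-0.06,0.4,0,0,0,0,0],[-0.12,0.8,0,0,0,0,0]]]'
```

```text
t: 8.5
eef_pos: [0.5178, 0.0416, 0.0735]
orientation: [[-0.989, -0.148, 0.0], [-0.148, 0.989, -0.002], [0.0, -0.002, -1.0]]
contact_force: [-1.8, -2.9, 4.4]
finger_gap: 0.0135
t: 8.7
eef_pos: [0.5181, 0.0425, 0.0735]
orientation: [[-0.989, -0.148, 0.002], [-0.148, 0.989, -0.002], [-0.001, -0.002, -1.0]]
contact_force: [-0.8, -4.1, 5.2]
finger_gap: 0.0142
t: 8.9
eef_pos: [0.5183, 0.0437, 0.0735]
orientation: [[-0.989, -0.148, 0.002], [-0.148, 0.989, -0.001], [-0.002, -0.002, -1.0]]
contact_force: [-0.7, -3.9, 4.5]
finger_gap: 0.0137
t: 9.1
eef_pos: [0.5182, 0.0447, 0.0735]
orientation: [[-0.989, -0.148, 0.003], [-0.148, 0.989, -0.001], [-0.003, -0.002, -1.0]]
contact_force: [1.2, -3.6, 4.9]
finger_gap: 0.0136
t: 9.3
eef_pos: [0.5182, 0.0456, 0.0735]
orientation: [[-0.989, -0.148, 0.003], [-0.148, 0.989, -0.001], [-0.003, -0.001, -1.0]]
contact_force: [0.4, -4.1, 4.6]
finger_gap: 0.014
```

```bash
python3 -m pendant '[[[-0.06,0.4,0,0,0,0,0],[-0.12,0.8,0,0,0,0,0]]]'; python3 -m pendant '[[[-0.06,0.4,0,0,0,0,0],[-0.12,0.8,0,0,0,0,0]]]';python3 -m pendant '[[[0.7,-5,8,0,0,0,0],[0.8,-5.8,8,0,0,0,0],[0.8,-5.8,3,0,0,0,0],[0.8,-5.8,0,0,0,0,0],[0.8,-5.8,-0.3,0,0,0,0]]]'; python3 -m pendant '[[[0.06,-0.4,0,0,0,0,0],[0.12,-0.8,0,0,0,0,0]]]';python3 -m pendant '[[[0.06,-0.4,0,0,0,0,0],[0.12,-0.8,0,0,0,0,0]]]';python3 -m pendant '[[[0.06,-0.4,0,0,0,0,0],[0.12,-0.8,0,0,0,0,0]]]';python3 -m pendant '[[[0.06,-0.4,0,0,0,0,0],[0.12,-0.8,0,0,0,0,0]]]'
```

```text
t: 9.5
eef_pos: [0.5181, 0.0466, 0.0735]
orientation: [[-0.989, -0.148, 0.003], [-0.148, 0.989, -0.001], [-0.003, -0.001, -1.0]]
contact_force: [0.5, -4.0, 4.7]
finger_gap: 0.0139
t: 9.7
eef_pos: [0.518, 0.0474, 0.0735]
orientation: [[-0.989, -0.148, 0.003], [-0.148, 0.989, -0.001], [-0.003, -0.001, -1.0]]
contact_force: [0.9, -3.6, 5.2]
finger_gap: 0.0137
t: 10.2
eef_pos: [0.5176, 0.0422, 0.0735]
orientation: [[-0.989, -0.149, -0.001], [-0.149, 0.989, 0.0], [0.001, 0.0, -1.0]]
contact_force: [-5.4, -0.1, 11.8]
finger_gap: 0.0138
t: 10.4
eef_pos: [0.5176, 0.042, 0.0735]
orientation: [[-0.989, -0.148, -0.001], [-0.148, 0.989, 0.002], [0.001, 0.002, -1.0]]
contact_force: [-4.6, 2.1, 9.7]
finger_gap: 0.0136
t: 10.6
eef_pos: [0.5176, 0.0418, 0.0735]
orientation: [[-0.989, -0.148, -0.001], [-0.148, 0.989, 0.003], [0.001, 0.003, -1.0]]
contact_force: [-5.0, 4.1, 9.5]
finger_gap: 0.0137
t: 10.8
eef_pos: [0.5176, 0.0416, 0.0735]
orientation: [[-0.989, -0.148, -0.001], [-0.148, 0.989, 0.004], [0.001, 0.005, -1.0]]
contact_force: [-5.3, 6.0, 10.4]
finger_gap: 0.0139
t: 11.0
eef_pos: [0.5181, 0.0408, 0.0735]
orientation: [[-0.989, -0.148, -0.0], [-0.148, 0.989, 0.004], [-0.0, 0.004, -1.0]]
contact_force: [-3.6, 4.4, 9.5]
finger_gap: 0.0141
```

```bash
python3 -m pendant '[[[0.06,-0.4,0,0,0,0,0],[0.12,-0.8,0,0,0,0,0]]]';python3 -m pendant '[[[0.06,-0.4,0,0,0,0,0],[0.12,-0.8,0,0,0,0,0]]]';python3 -m pendant '[[[0.06,-0.4,0,0,0,0,0],[0.12,-0.8,0,0,0,0,0]]]'
```

```text
t: 11.2
eef_pos: [0.5184, 0.0399, 0.0735]
orientation: [[-0.989, -0.148, 0.0], [-0.148, 0.989, 0.004], [-0.001, 0.004, -1.0]]
contact_force: [-2.7, 6.1, 8.3]
finger_gap: 0.0136
t: 11.4
eef_pos: [0.5187, 0.0392, 0.0735]
orientation: [[-0.989, -0.148, 0.001], [-0.148, 0.989, 0.004], [-0.001, 0.004, -1.0]]
contact_force: [-1.6, 6.0, 8.0]
finger_gap: 0.0139
t: 11.6
eef_pos: [0.519, 0.0383, 0.0736]
orientation: [[-0.989, -0.148, 0.001], [-0.148, 0.989, 0.004], [-0.002, 0.004, -1.0]]
contact_force: [-1.0, 5.3, 7.5]
finger_gap: 0.0136
```

The 10 mm slot refuses the tongue: no drop anywhere from y 38.3 to 47.4. On to the 14 mm slot.

```bash
python3 -m pendant '[[[0,0,8,0,0,0,0],[-3,22,8,0,0,0,0],[-6.6,44.5,8,0,0,0,0],[-6.6,44.5,8,0,0,0,0],[-6.6,44.5,3,0,0,0,0],[-6.6,44.5,1.5,0,0,0,0],[-6.6,44.5,0.4,0,0,0,0],[-6.6,44.5,0.2,0,0,0,0]]]'; python3 -m pendant '[[[0,0,0,0,0,0,0],[0,0,0,0,0,0,0]]]';python3 -m pendant '[[[-0.06,0.4,0,0,0,0,0],[-0.12,0.8,0,0,0,0,0]]]';python3 -m pendant '[[[-0.06,0.4,0,0,0,0,0],[-0.12,0.8,0,0,0,0,0]]]'
```

```text
t: 12.4
eef_pos: [0.5117, 0.0806, 0.0735]
orientation: [[-0.989, -0.148, -0.001], [-0.148, 0.989, 0.0], [0.001, 0.001, -1.0]]
contact_force: [-4.2, -0.6, 7.3]
finger_gap: 0.0138
t: 12.6
eef_pos: [0.5116, 0.0805, 0.0735]
orientation: [[-0.989, -0.147, -0.001], [-0.147, 0.989, 0.0], [0.001, 0.001, -1.0]]
contact_force: [-4.5, 1.0, 6.9]
finger_gap: 0.0139
t: 12.8
eef_pos: [0.5116, 0.0808, 0.0735]
orientation: [[-0.989, -0.148, -0.001], [-0.148, 0.989, -0.001], [0.001, -0.001, -1.0]]
contact_force: [-3.8, -1.0, 7.3]
finger_gap: 0.0141
t: 13.0
eef_pos: [0.5116, 0.081, 0.0735]
orientation: [[-0.989, -0.148, -0.001], [-0.148, 0.989, -0.002], [0.001, -0.002, -1.0]]
contact_force: [-4.4, -3.0, 6.1]
finger_gap: 0.0139
```

```bash
python3 -m pendant '[[[-0.06,0.4,0,0,0,0,0],[-0.12,0.8,0,0,0,0,0]]]';python3 -m pendant '[[[-0.06,0.4,0,0,0,0,0],[-0.12,0.8,0,0,0,0,0]]]';python3 -m pendant '[[[-0.06,0.4,0,0,0,0,0],[-0.12,0.8,0,0,0,0,0]]]';python3 -m pendant '[[[-0.06,0.4,0,0,0,0,0],[-0.12,0.8,0,0,0,0,0]]]'
```

```text
t: 13.2
eef_pos: [0.5119, 0.0815, 0.0735]
orientation: [[-0.989, -0.148, 0.0], [-0.148, 0.989, -0.003], [0.0, -0.003, -1.0]]
contact_force: [-1.9, -3.5, 5.7]
finger_gap: 0.0138
t: 13.4
eef_pos: [0.5121, 0.0826, 0.0734]
orientation: [[-0.989, -0.148, 0.001], [-0.148, 0.989, -0.002], [-0.001, -0.002, -1.0]]
contact_force: [-1.9, -3.4, 3.7]
finger_gap: 0.0139
t: 13.6
eef_pos: [0.5121, 0.0841, 0.0733]
orientation: [[-0.989, -0.148, 0.002], [-0.148, 0.989, -0.001], [-0.002, -0.001, -1.0]]
contact_force: [0.2, -4.0, 3.9]
finger_gap: 0.0138
t: 13.8
eef_pos: [0.5109, 0.0854, 0.0719]
orientation: [[-0.989, -0.149, 0.0], [-0.149, 0.989, -0.001], [0.0, -0.001, -1.0]]
contact_force: [2.3, -4.6, -0.3]
finger_gap: 0.0136
```

The tongue dropped 1.5 mm at y 85.4, where the 14 mm slot should be. Before lowering, I'll check the side play to rule out a thinner tongue.

```bash
python3 -m pendant '[[[0,0,0,0,0,0,0],[0,0,0,0,0,0,0]]]'; python3 -m pendant '[[[0.1,-0.8,0,0,0,0,0],[0.1,-0.8,0,0,0,0,0]]]'; python3 -m pendant '[[[0.1,-0.8,0,0,0,0,0],[0.1,-0.8,0,0,0,0,0]]]'; python3 -m pendant '[[[0.1,-0.8,0,0,0,0,0],[0.1,-0.8,0,0,0,0,0]]]'
```

```text
t: 14.0
eef_pos: [0.5109, 0.0855, 0.0719]
orientation: [[-0.989, -0.149, -0.0], [-0.149, 0.989, -0.001], [0.0, -0.001, -1.0]]
contact_force: [2.3, -3.6, -3.3]
finger_gap: 0.0136
t: 14.2
eef_pos: [0.5106, 0.0852, 0.072]
orientation: [[-0.989, -0.148, -0.001], [-0.148, 0.989, 0.001], [0.001, 0.001, -1.0]]
contact_force: [1.9, -1.9, -2.5]
finger_gap: 0.0138
t: 14.4
eef_pos: [0.5105, 0.0847, 0.0721]
orientation: [[-0.989, -0.148, -0.002], [-0.148, 0.989, 0.001], [0.001, 0.001, -1.0]]
contact_force: [-0.6, 0.3, -2.6]
finger_gap: 0.0142
t: 14.6
eef_pos: [0.5108, 0.0839, 0.0722]
orientation: [[-0.989, -0.148, -0.001], [-0.148, 0.989, 0.001], [0.001, 0.001, -1.0]]
contact_force: [-0.5, 1.9, -2.4]
finger_gap: 0.0138
```

```bash
python3 -m pendant '[[[0.1,-0.8,0,0,0,0,0],[0.1,-0.8,0,0,0,0,0]]]'; python3 -m pendant '[[[0,0,0,0,0,0,0],[0,0,0,0,0,0,0]]]'
```

```text
t: 14.8
eef_pos: [0.5108, 0.0836, 0.0722]
orientation: [[-0.989, -0.148, -0.001], [-0.148, 0.989, 0.002], [0.001, 0.003, -1.0]]
contact_force: [-1.8, 5.5, -2.0]
finger_gap: 0.0136
t: 15.0
eef_pos: [0.5108, 0.0836, 0.0722]
orientation: [[-0.989, -0.148, -0.001], [-0.148, 0.989, 0.002], [0.001, 0.002, -1.0]]
contact_force: [-1.4, 5.4, -1.5]
finger_gap: 0.0135
```

Side play is about 1.5 mm including compliance, wall to wall. That matches a 13 mm tongue in the 14 mm slot; a 9 mm tongue would have 5 mm of play. Centring and lowering.

```bash
python3 -m pendant '[[[-0.2,1.6,0,0,0,0,0],[-0.2,1.6,0,0,0,0,0],[-0.2,1.6,-1,0,0,0,0],[-0.2,1.6,-2,0,0,0,0],[-0.2,1.6,-2,0,0,0,0]]]'; python3 -m pendant '[[[0,0,-1,0,0,0,0],[0,0,-2,0,0,0,0],[0,0,-2,0,0,0,0]]]'
```

```text
t: 15.5
eef_pos: [0.5115, 0.0841, 0.0706]
orientation: [[-0.989, -0.149, 0.001], [-0.149, 0.989, -0.0], [-0.001, -0.0, -1.0]]
contact_force: [-0.4, 1.9, -2.8]
finger_gap: 0.0139
t: 15.8
eef_pos: [0.5112, 0.0841, 0.0683]
orientation: [[-0.989, -0.149, 0.0], [-0.149, 0.989, -0.0], [-0.0, -0.0, -1.0]]
contact_force: [0.3, 1.3, -1.7]
finger_gap: 0.0139
```

```bash
python3 -m pendant '[[[0,0.2,-1.5,0,0,0,0],[0,0.2,-3,0,0,0,0],[0,0.2,-4.5,0,0,0,0],[0,0.2,-6,0,0,0,0],[0,0.2,-7.5,0,0,0,0],[0,0.2,-9,0,0,0,0],[0,0.2,-9,0,0,0,0]]]'; python3 -m pendant '[[[0,0,-0.5,0,0,0,0],[0,0,-1,0,0,0,0],[0,0,-1,0,0,0,0]]]'; python3 -m pendant '[[[0,0,-0.5,0,0,0,0],[0,0,-0.5,0,0,0,0]]]'; python3 -m pendant '[[[0,0,-0.5,0,0,0,0],[0,0,-0.5,0,0,0,0]]]'
```

```text
t: 16.5
eef_pos: [0.5109, 0.0843, 0.0591]
orientation: [[-0.989, -0.149, -0.001], [-0.149, 0.989, -0.0], [0.001, -0.0, -1.0]]
contact_force: [-0.2, 0.4, -2.1]
finger_gap: 0.0137
t: 16.8
eef_pos: [0.5111, 0.0844, 0.0584]
orientation: [[-0.989, -0.149, -0.0], [-0.149, 0.989, -0.0], [0.0, -0.0, -1.0]]
contact_force: [0.0, -0.5, -1.3]
finger_gap: 0.014
t: 17.0
eef_pos: [0.5112, 0.0844, 0.0579]
orientation: [[-0.989, -0.149, -0.0], [-0.149, 0.989, -0.0], [0.0, -0.0, -1.0]]
contact_force: [-0.8, 0.7, -1.3]
finger_gap: 0.0138
t: 17.2
eef_pos: [0.5113, 0.0844, 0.0576]
orientation: [[-0.989, -0.149, 0.0], [-0.149, 0.989, 0.0], [-0.0, -0.0, -1.0]]
contact_force: [-0.2, -0.6, -1.4]
finger_gap: 0.0144
```

```bash
python3 -m pendant '[[[0,0,-0.4,0,0,0,0],[0,0,-0.4,0,0,0,0]]]'; python3 -m pendant '[[[0,0,-0.3,0,0,0,0],[0,0,-0.3,0,0,0,0]]]'; python3 -m pendant '[[[0,0,-0.3,0,0,0,0],[0,0,-0.3,0,0,0,0]]]'
```

```text
t: 17.4
eef_pos: [0.5113, 0.0844, 0.0575]
orientation: [[-0.989, -0.149, 0.0], [-0.149, 0.989, -0.0], [-0.0, -0.0, -1.0]]
contact_force: [-2.6, -0.8, 2.9]
finger_gap: 0.0136
t: 17.6
eef_pos: [0.5114, 0.0844, 0.0575]
orientation: [[-0.989, -0.149, 0.0], [-0.149, 0.989, -0.0], [-0.0, -0.0, -1.0]]
contact_force: [-2.8, -0.5, 4.7]
finger_gap: 0.0138
t: 17.8
eef_pos: [0.5114, 0.0844, 0.0575]
orientation: [[-0.989, -0.149, 0.0], [-0.149, 0.989, -0.0], [-0.0, -0.0, -1.0]]
contact_force: [-3.5, 0.2, 6.2]
finger_gap: 0.0136
```

The shoulder is home: TCP z 57.5, exactly 16.0 mm below tip contact, at about 8 N. Releasing and retreating.

```bash
python3 -m pendant '[[[0,0,0.5,0,0,0,0],[0,0,0.5,0,0,0,0.15],[0,0,0.5,0,0,0,0.4],[0,0,0.5,0,0,0,0.4],[0,0,0.5,0,0,0,0.4],[0,0,0.5,0,0,0,0.4]]]'; python3 -m pendant '[[[0,0,10,0,0,0,0.4],[0,0,30,0,0,0,0.4],[0,0,60,0,0,0,0.4],[-10,0,90,0,0,0,0.4],[-30,0,120,0,0,0,0.4],[-70,0,140,0,0,0,0.4],[-110,0,140,0,0,0,0.4],[-140,0,140,0,0,0,0.4]]]'; python3 -m pendant '[[[0,0,0,0,0,0,0.4],[0,0,0,0,0,0,0.4],[0,0,0,0,0,0,0.4]]]'
python3 - <<'E'
from h import *
s=arm.capture("scene");t=arm.capture("top")
S=cv2.resize(s[170:320,110:310],None,fx=3,fy=3,interpolation=cv2.INTER_CUBIC);T=cv2.resize(t[130:280,150:410],None,fx=2,fy=2,interpolation=cv2.INTER_CUBIC)
c=np.zeros((450,600,3),np.uint8);c[:450,:600]=S
out=np.vstack([c[:,:],]);cv2.imwrite("pics/f1.png",np.hstack([cv2.resize(out,(400,300)),cv2.resize(T,(400,300))])[...,::-1])
E
```

```text
t: 18.4
eef_pos: [0.511, 0.0844, 0.0566]
orientation: [[-0.989, -0.149, -0.0], [-0.149, 0.989, -0.0], [0.0, 0.0, -1.0]]
contact_force: [-0.4, -1.0, -0.6]
finger_gap: 0.0371
t: 19.2
eef_pos: [0.3701, 0.0844, 0.1986]
orientation: [[-0.989, -0.149, 0.003], [-0.149, 0.989, 0.0], [-0.003, -0.0, -1.0]]
contact_force: [0.4, 0.5, -0.5]
finger_gap: 0.038
t: 19.5
eef_pos: [0.372, 0.0844, 0.1975]
orientation: [[-0.989, -0.149, 0.001], [-0.149, 0.989, 0.0], [-0.001, -0.0, -1.0]]
contact_force: [-0.1, -0.9, 0.9]
finger_gap: 0.0379
```

View pics/f1.png

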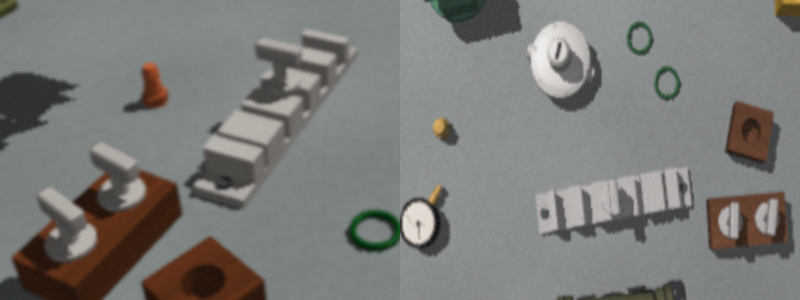

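The picture shows the key upright in the middle slot, at about (278,60) in the left half. The single block is empty and everything else is where it was. Handing in.

```bash
python3 -c "
from workcell import arm
print(arm.finish_job())"
```

```text
the job is handed in; nothing more can be done
None
```

The key is standing fully home in the 14 mm slot, the first one that took its tongue, and I handed the job in at about 19.6 s of the 54 s allowed.

- **6 mm slot:** the tongue's tip stopped on the rack's top, at TCP z 73.6 mm.
- **10 mm slot:** it stopped again. I slid the tip lightly from y 38.3 to 47.4 mm and felt no drop.
- **14 mm slot:** the tongue dropped in at about y 85 mm. Side play was about 1.5 mm including arm flex, which fits a 13 mm tongue; a 9 mm one would have had about 5 mm.
- **Seating:** the shoulder stopped at TCP z 57.5 mm, 16.0 mm below the tip contact, which matches the tongue's length.
- **Force:** the highest reading on the rack was about 14 N, against the 35 N limit. Force is read only at the end of each move, so brief peaks in between were not seen.

The last picture shows the key upright in the middle slot, the single block empty, the gripper clear, and nothing else visibly moved. No check failed. Before the feeling, the two cameras disagreed by 2–3 mm on where the rack was. The drop-in agreed with the top view.

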